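# Zero the plant-moisture probe on its round reference pad

### The job

Zero the plant-moisture probe: first press the start button on the meter fully down and let it come up again, then take the probe out of its holder and gently press its tip onto the marked spot in the middle of the round sprung pad (not the square one), with the probe square to the sloping pad face. Push the pad about halfway in, well short of its stop, and finish there, still gripping the probe and holding it against the pad. Do not press the square pad or disturb the pot, spool and secateurs.

Things in the scene. Friction and masses are not known exactly. Their poses are not given: they have to be found in the camera images.
- start_top (a point): centre of the top of the meter's start button: a grey round button 32 mm across in a low grey housing, the only button on a white box-shaped meter 110 x 160 x 50 mm that has a dark green screen beside it. z points up; pressed straight down.
- start (a joint): travel of the start button, m: 0 up, 0.006 fully down; a spring returns it, fully down takes about 5 N.
- holder: grey plastic block, 90 x 90 mm and 75 mm tall, fixed to the bench, with a vertical 14 mm hole in the middle of its top in which the probe stands. Origin at the centre of its underside, z up.
- probe: moisture probe, 165 mm long, about 120 g, round, standing upright in the holder, free to lift straight out (65 mm of shaft inside). Origin at the end of its tip, z from tip to handle. Steel shaft, 10 mm diameter with a round nose, from 0 to 65 mm along z; black cylindrical handle, 28 mm diameter, from 65 to 165 mm. In the holder the tip is 10 mm and the handle's top 175 mm above the bench.
- round_pad_spot (a point): the marked spot: centre of the face of the round steel pad (40 mm diameter), a dark dot in a 16 mm ring, 78 mm above the bench; moves with the pad. z is the outward normal of the pad's face, 25 degrees from vertical, leaning to the stand's front (roughly to the robot). The pad stands 20 mm proud of a 110 x 90 mm sloping dark steel desk, highest edge 83 mm above the bench.
- round_pad (a joint): how far the round pad is pushed in along its face normal, m: 0 out, 0.016 at its stop. Spring of 500 N/m (4 N at half travel); it returns by itself.
- square_pad_spot (a point): the same point on the square steel pad (36 x 36 mm) of the other, otherwise identical stand: leave alone. Either stand may be the left one.
- square_pad (a joint): how far the square pad is pushed in, m: 0 out, 0.016 at its stop.
- pot: bystander: empty terracotta pot, 90 mm across the rim and 80 mm tall. Origin at the centre of its underside.
- spool: bystander: wooden spool, 60 mm across and 40 mm tall. Origin at the centre of its underside.
- secateurs: bystander: secateurs with yellow grips lying flat, about 170 mm long and 15 mm tall. Origin near the pivot, on the underside.
There are look-alikes about, which are no part of the job. Of the things that look like the probe, the smallest one is meant.

How it is judged:
On the way, in this order (a step that is already met when the one before it is completed fails the run):
1. the start button is fully down (value of joint start above 0.005 m), for 0.05 s.
2. the start button is up again (value of joint start below 0.0015 m), for 0.1 s.
3. the probe is clear of its holder (z of probe in the frame of holder above 0.077 m), for 0.2 s.
At the end, for the whole second after the job is handed in: The fingers grip the probe; its tip rests on the round pad within 8 mm of the spot's centre along each of the pad's axes, its axis within 10 degrees of the pad's normal, the pad pushed in 4 to 12.5 mm with 1 to 9 N, the probe still, the start button up (value of joint round_pad between 0.004 and 0.0125 m and x of probe in the frame of round_pad_spot between -0.008 and 0.008 m and y of probe in the frame of round_pad_spot between -0.008 and 0.008 m and z of probe in the frame of round_pad_spot between -0.004 and 0.004 m and angle between the z axis of probe and the z axis of round_pad_spot, either way round below 0.175 rad and contact force between probe and round_pad between 1 and 9 N and contact force between the fingers and probe above 2 N and linear speed of probe below 0.03 m/s and value of joint start below 0.0015 m); the arm keeps its last pose, push and grip.
It fails at once if the square pad is pressed (value of joint square_pad above 0.004 m).
It fails at once if the round pad is rammed by the probe (over 20 N) (contact force between probe and round_pad above 20 N).
It fails at once if the pot is disturbed (distance of pot from where it was at the start of the episode above 0.03 m).
It fails at once if the spool is disturbed (distance of spool from where it was at the start of the episode above 0.03 m).
It fails at once if the secateurs are disturbed (distance of secateurs from where it was at the start of the episode above 0.03 m).
It also fails if it takes over 56 s, if anything falls off the work surface, if the arm or the gripper's body presses on something with over 40 N, if the wrist force passes 120 N, or if a joint passes its speed limit or range.

### The arm

A 6-joint arm with a two-finger parallel gripper is mounted at the origin on the work surface. World frame = base frame: x ahead of the robot, y to its left, z up, the work surface at z = 0. Lengths are in m, angles in rad, forces in N, time in s.
With the tool pointing down it reaches from about 0.25 to 0.85 m from the base axis. Payload 12.5 kg.
Tool frame: the origin (TCP) lies at the very end of the fingers, on their centre line; the grasp point (between the pads) lies 19 mm behind it (r.grip_point_offset is the distance from the TCP to the grasp point, in m); z points along the fingers, y is the line along which they close (so a half turn about z gives the same grasp; the last joint's range is limited). The gripper opens to 93 mm and grips with 3 to 60 N. Pads are 15 mm wide; open, the fingers measure 128 mm over their backs; the gripper's body (75 mm by 188 mm) begins 65 mm behind the grasp point.
Start: joints at [1.18, 0.351, 1.652, -0, 1.139, -0.085], TCP at [0.166, 0.524, 0.219] pointing down, gripper open.
Joint ranges: [-2.75, 2.75], [-0.79, 2.1], [0.01, 2.65], [-1.57, 4.71], [0.07, 3.14], [-2.87, 2.87]. Speed limits (rad/s): [2.22, 2.22, 2.79, 3.14, 3.14, 3.14].

### API

Orientations are given as a 3x3 rotation matrix whose columns are the frame's x, y, z axes.
In Python, from plant import r, optics, workorder gives the robot as it stands.
- The arm moves only by the tool carry_out, never from a script. Its argument "rows" is a list of rows, each an object of numbers: "tx", "ty", "tz": the shift along the tool's x, y, z normalised to -1 to 1, where 1 is 200 mm; "turn": the turn about the tool's z normalised to -1 to 1, where 1 is 90 degrees; "fingers": the closure in counts, from 0 (fully open) to 255 (shut). In form: [{"tx": .., "ty": .., "tz": .., "turn": .., "fingers": ..}, ...]. A call has 1 to 10 rows; each row is the pose to reach, as a shift and turn from the pose commanded when the call began, along the tool's axes at that moment; what a row does not reach only later rows make up. A row lasts 1/10 s, in which the tool goes at most 50 mm and 8.59 degrees, less where a joint would pass 70% of its speed; a pose out of reach is approached as far as the arm can. A call with a number of a shift or a turn outside -1 to 1 is refused whole. A call with a gripper value outside its range is refused whole. The fingers move at their own pace and stop on an object; the grip force is fixed at half the most. Time passes only in rows, so rows that repeat a pose let the fingers close. It gives the time, the measured TCP pose, the force, the opening and the grip force at its end, in the units of the state.
- r.sense(): the state, without advancing time (a new reading comes with each control period).
- optics.capture(name): name is "scene" or "side" or "wrist"; returns the picture (480x640x3 uint8, red, green, blue); there is no depth.
- optics.camera_info(name): a dict with "camera_matrix" (3x3 intrinsics, pixels), "distortion" ([k1, k2, p1, p2, k3] as OpenCV has them; the pictures are not rectified), "rvec" (rotation vector, rad) and "tvec" (3), from world to camera coordinates, as OpenCV has them. Camera axes: x right, y down, z forward; pixel columns grow to the right and rows downward; lengths in m; the calibration is good to about 2 mm. A picture is of the moment at which its call begins: read the wrist's pose just before it. camera_info takes no time and is no camera call; for the wrist camera it gives the pose at the moment of the call.
- workorder.finish_job(): hands the job in; it is judged then, once.
The state is a dict: "time": time; "joint_positions": joint angles; "joint_velocities": joint speeds; "effort": joint torques, N m; "position": TCP position; "tcp_rot": TCP orientation; "force": force on the tool from outside, world axes, zero at the start; "moment": the same for the moment, N m; "width": finger opening in m; "grasp_force": force on a finger pad.
Only numpy, scipy, OpenCV 4.12 (cv2) and the standard library are available. Lean on these libraries where they do the work, as an engineer would, in place of code of your own. Each camera call takes 0.05 s, during which the arm holds its last target. There are 200 camera calls.

## Working session

There is one attempt and no reset: what is moved stays moved. The work goes in short steps, Python scripts to look and compute and a tool call to move; the robot and the scene stay as the last step left them, time stands still between calls to the robot, and variables do not carry over. Pictures are saved under pics/ and viewed, at most 10 in all, crops included, and the job is handed in when it is done.

Besides the shell and the picture viewer there is one more tool, called in YAML: its name, and indented under it one key for each argument. carry_out: Moves the arm, as the interface text tells. Its arguments: {"type":"object","properties":{"rows":{"type":"array"}},"required":["rows"]}

```bash
mkdir -p pics; ls
python3 - <<'E'
from plant import r,optics
import cv2,numpy as np
for n in("scene","side"):
    cv2.imwrite(f"pics/{n}1.png",optics.capture(n)[:,:,::-1])
    i=optics.camera_info(n);R=cv2.Rodrigues(np.array(i["rvec"],float))[0];print(n,(-R.T@np.array(i["tvec"]).ravel()).round(3),R[2].round(2))
E
```

```text
pics
scene [1.176 0.586 0.661] [-0.55 -0.61 -0.57]
side [0.405 0.779 0.928] [ 0.16 -0.68 -0.71]
```

View pics/scene1.png

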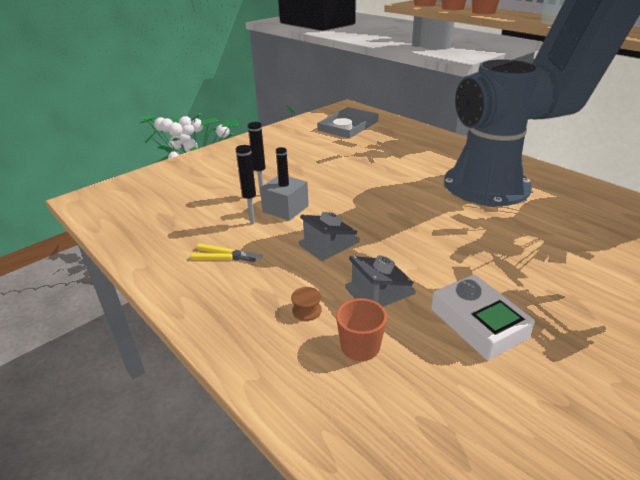

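View pics/side1.png

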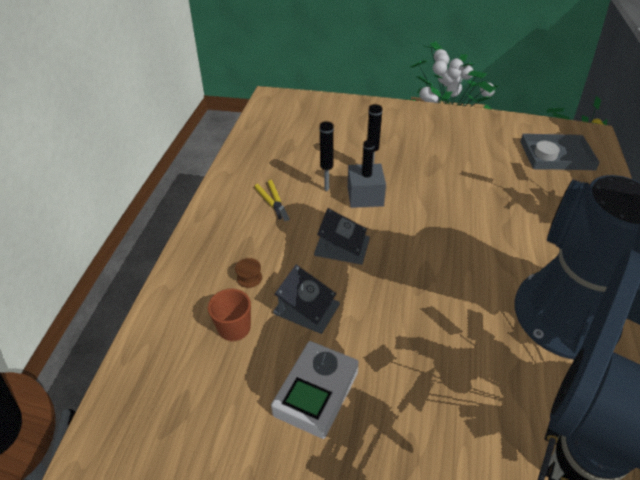

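The scene view shows the meter button at about (468,289) and the round pad at about (385,266), on the stand nearer the meter. The square pad is at about (331,219), and the holder with the small probe is at about (284,190). I'll enlarge both views to read these more closely.

Run:
```python
import cv2,numpy as np
a=cv2.imread("pics/scene1.png")[135:335,225:525];b=cv2.imread("pics/side1.png")[110:390,205:405]
cv2.imwrite("pics/c1.png",cv2.resize(a,(800,533),interpolation=cv2.INTER_CUBIC))
cv2.imwrite("pics/c2.png",cv2.resize(b,(428,599),interpolation=cv2.INTER_CUBIC))
```

```text
(no output)
```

View pics/c1.png

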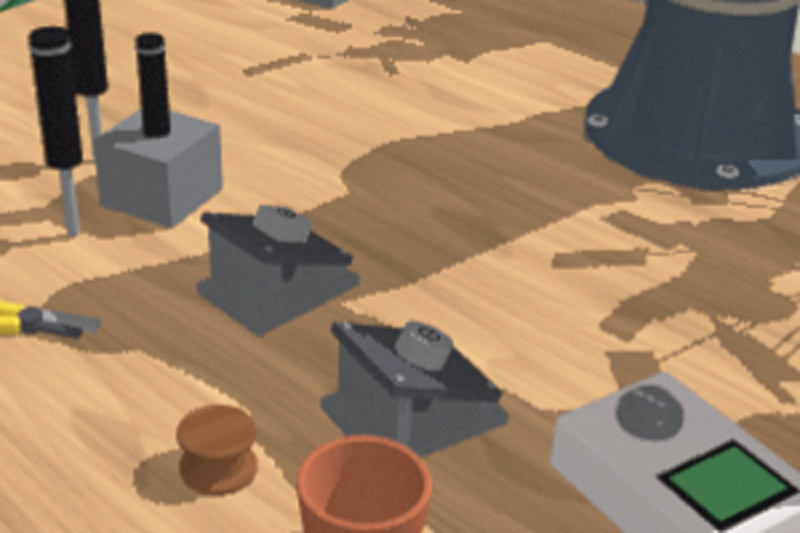

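View pics/c2.png

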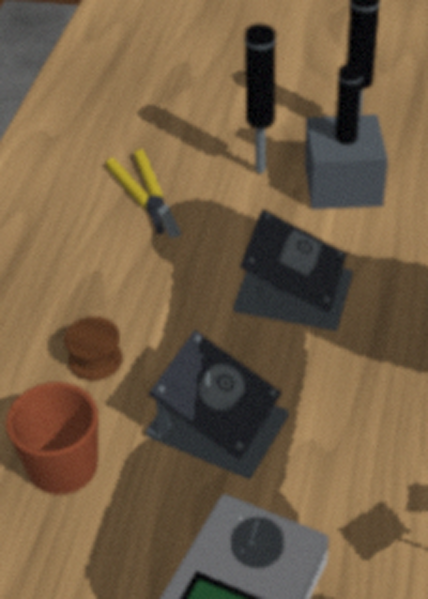

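```bash
cat > h.py <<'E'
import cv2,numpy as np
from plant import r,optics
def ray(n,p,i=None):
    i=i or optics.camera_info(n);K=np.array(i["camera_matrix"],float);D=np.array(i["distortion"],float)
    R=cv2.Rodrigues(np.array(i["rvec"],float))[0];t=np.array(i["tvec"],float).ravel()
    q=cv2.undistortPoints(np.array([[p]],float),K,D).ravel();d=R.T@np.r_[q,1];return -R.T@t,d/np.linalg.norm(d)
def atz(n,p,z,i=None):
    o,d=ray(n,p,i);return o+d*(z-o[2])/d[2]
def tri(a,b):
    A=0;B=0
    for o,d in(ray("scene",a),ray("side",b)):
        M=np.eye(3)-np.outer(d,d);A=A+M;B=B+M@o
    return np.linalg.solve(A,B)
E
python3 - <<'E'
from h import *
np.set_printoptions(precision=4,suppress=True)
S=lambda x,y:(225+x/2.667,135+y/2.667)
T=lambda x,y:(205+x/2.14,110+y/2.14)
print("button",tri(S(650,410),T(257,542)))
for n,a,b in(("round",(429,333),(226,383)),("square",(286,212),(304,246))): print(n,tri(S(*a),T(*b)),atz("scene",S(*a),.078),atz("side",T(*b),.078))
print("probe",tri(S(150,39),T(350,72)),atz("scene",S(150,39),.175),atz("side",T(350,72),.175))
print("probelow",atz("scene",S(157,128),.078),atz("side",T(347,138),.078))
c=[atz("side",T(*p),z) for p,z in(((152,390),.083),((195,333),.083),((279,393),.045),((239,454),.045))]
print(c)
for n,p in(("pot",(52,415)),("spool",(93,345))):print(n,atz("side",T(*p),.08 if n=="pot" else .04))
s=r.sense();print(s["position"],s["tcp_rot"],s["time"],s["width"],s["force"])
E
```

```text
button [0.5081 0.2586 0.0598]
round [0.5704 0.1002 0.0783] [0.5696 0.099  0.078 ] [0.5703 0.1008 0.078 ]
square [ 0.5269 -0.1031  0.08  ] [ 0.5248 -0.1052  0.078 ] [ 0.5272 -0.1053  0.078 ]
probe [ 0.5082 -0.3054  0.1746] [ 0.5083 -0.3057  0.175 ] [ 0.508  -0.3039  0.175 ]
probelow [ 0.5051 -0.3099  0.078 ] [ 0.5066 -0.3038  0.078 ]
[array([0.6379, 0.1273, 0.083 ]), array([0.614 , 0.0469, 0.083 ]), array([0.5216, 0.0769, 0.045 ]), array([0.5458, 0.1584, 0.045 ])]
pot [0.7254 0.1739 0.08  ]
spool [0.727  0.0472 0.04  ]
[0.1654 0.5242 0.2182] [[-0.9536  0.301  -0.0004]
 [ 0.301   0.9536 -0.0009]
 [ 0.0001 -0.001  -1.    ]] 0.1 0.09294266652462257 [ 0.0054 -0.1429  0.8452]
```

```bash
cat >> h.py <<'E'
np.set_printoptions(precision=4,suppress=True)
def go(p,yaw=None,n=.2):
    s=r.sense();R=np.array(s["tcp_rot"]);d=R.T@(np.array(p)-s["position"]);out=dict(zip(("tx","ty","tz"),(d/.2).round(3)))
    if yaw is not None: out["turn_deg_ccw_world"]=round(yaw-float(np.degrees(np.arctan2(R[1,1],R[0,1]))),2)
    print(out)
E
python3 - <<'E'
from h import *
print(tri((243.8,149.3),(326.5,125.4)),tri((255,125),(375,107)))
go((.508,.259,.12),73.4)
E
```

```text
[ 0.6155 -0.3097  0.2102] [ 0.5074 -0.4137  0.2129]
{'tx': np.float64(-2.033), 'ty': np.float64(-0.749), 'tz': np.float64(0.491), 'turn_deg_ccw_world': 0.92}
```

carry_out:
  rows:
    - {"tx":-1,"ty":-0.37,"tz":0,"turn":0,"fingers":255}
    - {"tx":-1,"ty":-0.37,"tz":0,"turn":0,"fingers":255}
    - {"tx":-1,"ty":-0.37,"tz":0,"turn":0,"fingers":255}
    - {"tx":-1,"ty":-0.37,"tz":0,"turn":0,"fingers":255}
    - {"tx":-1,"ty":-0.37,"tz":0,"turn":0,"fingers":255}
    - {"tx":-1,"ty":-0.37,"tz":0,"turn":0,"fingers":255}

```text
time: 0.7
position: [0.3351, 0.3927, 0.2184]
tcp_rot: [[-0.953, 0.304, -0.0], [0.304, 0.953, -0.0], [0.0, -0.0, -1.0]]
force: [-0.1, -0.8, -0.3]
width: 0.0494
grasp_force: 0.0
```

Run:
```python
from h import *
go((.508,.259,.085),73.4)
```

```text
{'tx': np.float64(-1.027), 'ty': np.float64(-0.374), 'tz': np.float64(0.667), 'turn_deg_ccw_world': 1.09}
```

carry_out:
  rows:
    - {"tx":-1,"ty":-0.374,"tz":0.2,"turn":0,"fingers":255}
    - {"tx":-1,"ty":-0.374,"tz":0.2,"turn":0,"fingers":255}
    - {"tx":-1,"ty":-0.374,"tz":0.2,"turn":0,"fingers":255}
    - {"tx":-1,"ty":-0.374,"tz":0.2,"turn":0,"fingers":255}
    - {"tx":-1,"ty":-0.374,"tz":0.2,"turn":0,"fingers":255}
    - {"tx":-1,"ty":-0.374,"tz":0.5,"turn":0,"fingers":255}
    - {"tx":-1,"ty":-0.374,"tz":0.5,"turn":0,"fingers":255}
    - {"tx":-1,"ty":-0.374,"tz":0.5,"turn":0,"fingers":255}

```text
time: 1.5
position: [0.5004, 0.263, 0.1175]
tcp_rot: [[-0.954, 0.3, -0.004], [0.3, 0.954, -0.001], [0.003, -0.002, -1.0]]
force: [-0.0, -0.0, 0.7]
width: 0.0003
grasp_force: 0.0
```

Run:
```python
from h import *
go((.508,.259,.064),73.4)
cv2.imwrite("pics/w1.png",optics.capture("wrist")[:,:,::-1])
```

```text
{'tx': np.float64(-0.043), 'ty': np.float64(-0.007), 'tz': np.float64(0.267), 'turn_deg_ccw_world': 0.84}
```

View pics/w1.png

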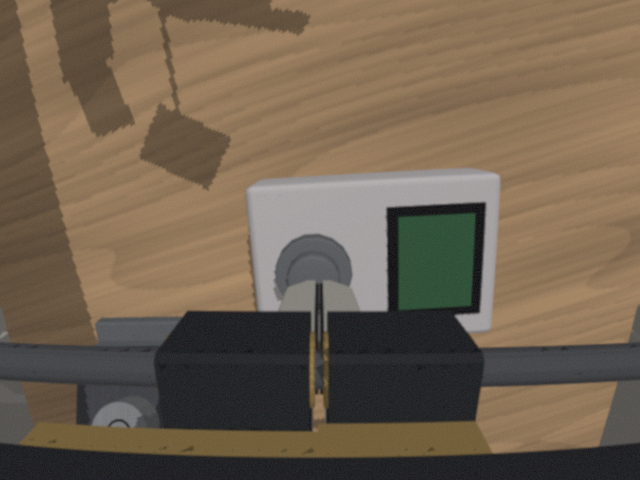

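The wrist picture shows the button at about (316,276) inside its housing, with the closed fingertips just below it at about (320,300). I'll check the button's position from this ray.

Run:
```python
from h import *
print(atz("wrist",(314,272),.058),atz("wrist",(316,276),.061))
print(atz("wrist",(119,425),.078))
```

```text
[0.5087 0.2575 0.058 ] [0.5106 0.2582 0.061 ]
[0.5674 0.1013 0.078 ]
```

carry_out:
  rows:
    - {"tx":-0.043,"ty":-0.007,"tz":0.25,"turn":0,"fingers":255}
    - {"tx":-0.043,"ty":-0.007,"tz":0.25,"turn":0,"fingers":255}
    - {"tx":-0.043,"ty":-0.007,"tz":0.25,"turn":0,"fingers":255}

```text
time: 1.85
position: [0.5109, 0.2593, 0.0704]
tcp_rot: [[-0.954, 0.3, 0.002], [0.3, 0.954, 0.001], [-0.002, 0.001, -1.0]]
force: [1.7, 0.1, 2.9]
width: 0.0007
grasp_force: 1.2
```

carry_out:
  rows:
    - {"tx":0,"ty":0,"tz":0.01,"turn":0,"fingers":255}
    - {"tx":0,"ty":0,"tz":0.01,"turn":0,"fingers":255}

```text
time: 2.05
position: [0.5105, 0.259, 0.0681]
tcp_rot: [[-0.954, 0.301, 0.002], [0.301, 0.954, 0.001], [-0.002, 0.002, -1.0]]
force: [1.7, 1.7, 3.8]
width: 0.0003
grasp_force: 1.9
```

carry_out:
  rows:
    - {"tx":0,"ty":0,"tz":0.015,"turn":0,"fingers":255}
    - {"tx":0,"ty":0,"tz":0.015,"turn":0,"fingers":255}

```text
time: 2.25
position: [0.5107, 0.2591, 0.066]
tcp_rot: [[-0.954, 0.301, 0.002], [0.301, 0.954, 0.001], [-0.002, 0.002, -1.0]]
force: [-4.6, 1.1, 21.7]
width: 0.0005
grasp_force: 10.5
```

carry_out:
  rows:
    - {"tx":0,"ty":0,"tz":0.01,"turn":0,"fingers":255}
    - {"tx":0,"ty":0,"tz":0.01,"turn":0,"fingers":255}

```text
time: 2.45
position: [0.5108, 0.2591, 0.0656]
tcp_rot: [[-0.954, 0.301, 0.003], [0.301, 0.954, 0.001], [-0.002, 0.002, -1.0]]
force: [-9.8, -2.8, 40.0]
width: 0.0006
grasp_force: 20.5
```

carry_out:
  rows:
    - {"tx":0,"ty":0,"tz":-0.03,"turn":0,"fingers":255}
    - {"tx":0,"ty":0,"tz":-0.03,"turn":0,"fingers":255}
    - {"tx":0,"ty":0,"tz":-0.03,"turn":0,"fingers":255}

```text
time: 2.75
position: [0.5102, 0.2586, 0.0681]
tcp_rot: [[-0.954, 0.301, 0.001], [0.301, 0.954, 0.001], [-0.001, 0.001, -1.0]]
force: [1.3, 1.9, 3.1]
width: 0.0001
grasp_force: 1.9
```

carry_out:
  rows:
    - {"tx":0,"ty":0,"tz":-0.012,"turn":0,"fingers":255}
    - {"tx":0,"ty":0,"tz":-0.012,"turn":0,"fingers":255}

```text
time: 2.95
position: [0.5098, 0.2582, 0.0701]
tcp_rot: [[-0.954, 0.301, -0.0], [0.301, 0.954, -0.0], [0.0, -0.0, -1.0]]
force: [0.9, 1.7, 2.7]
width: 0.0002
grasp_force: 1.3
```

carry_out:
  rows:
    - {"tx":0,"ty":0,"tz":-0.012,"turn":0,"fingers":255}
    - {"tx":0,"ty":0,"tz":-0.012,"turn":0,"fingers":255}

```text
time: 3.15
position: [0.5096, 0.258, 0.0723]
tcp_rot: [[-0.954, 0.301, -0.001], [0.301, 0.954, -0.001], [0.001, -0.001, -1.0]]
force: [0.6, 0.7, 1.2]
width: 0.0005
grasp_force: 0.7
```

carry_out:
  rows:
    - {"tx":0,"ty":0,"tz":-0.05,"turn":0,"fingers":255}
    - {"tx":0,"ty":0,"tz":-0.05,"turn":0,"fingers":255}

```text
time: 3.35
position: [0.5103, 0.2583, 0.0835]
tcp_rot: [[-0.954, 0.301, 0.001], [0.301, 0.954, 0.0], [-0.001, 0.0, -1.0]]
force: [0.0, 0.1, 0.8]
width: 0.0005
grasp_force: 0.0
```

carry_out:
  rows:
    - {"tx":0,"ty":0,"tz":-0.25,"turn":0,"fingers":0}
    - {"tx":0.28,"ty":-0.95,"tz":-0.8,"turn":0,"fingers":0}
    - {"tx":0.28,"ty":-0.95,"tz":-0.8,"turn":0,"fingers":0}
    - {"tx":0.28,"ty":-0.95,"tz":-0.8,"turn":0,"fingers":0}
    - {"tx":0.28,"ty":-0.95,"tz":-0.8,"turn":0,"fingers":0}
    - {"tx":0.28,"ty":-0.95,"tz":-0.8,"turn":0,"fingers":0}
    - {"tx":0.28,"ty":-0.95,"tz":-0.8,"turn":0,"fingers":0}
    - {"tx":0.28,"ty":-0.95,"tz":-0.8,"turn":0,"fingers":0}

```text
time: 4.15
position: [0.3996, 0.0939, 0.2426]
tcp_rot: [[-0.953, 0.302, 0.001], [0.302, 0.953, 0.0], [-0.001, 0.001, -1.0]]
force: [-0.0, 0.3, -0.2]
width: 0.0599
grasp_force: 0.0
```

carry_out:
  rows:
    - {"tx":0.28,"ty":-0.95,"tz":0,"turn":0,"fingers":0}
    - {"tx":0.28,"ty":-0.95,"tz":0,"turn":0.1,"fingers":0}
    - {"tx":0.28,"ty":-0.95,"tz":0,"turn":0.1,"fingers":0}
    - {"tx":0.28,"ty":-0.95,"tz":0,"turn":0.1,"fingers":0}
    - {"tx":0.28,"ty":-0.95,"tz":0,"turn":0.1,"fingers":0}
    - {"tx":0.28,"ty":-0.95,"tz":0,"turn":0.1,"fingers":0}

```text
time: 4.75
position: [0.289, -0.0708, 0.2421]
tcp_rot: [[-0.893, 0.449, -0.0], [0.449, 0.893, 0.0], [0.001, 0.0, -1.0]]
force: [-0.2, 0.5, 0.3]
width: 0.0929
grasp_force: 0.0
```

Run:
```python
from h import *
go((.508,-.305,.235),45)
```

```text
{'tx': np.float64(-1.504), 'ty': np.float64(-0.554), 'tz': np.float64(0.035), 'turn_deg_ccw_world': -18.31}
```

carry_out:
  rows:
    - {"tx":-1,"ty":-0.55,"tz":0,"turn":0.2,"fingers":0}
    - {"tx":-1,"ty":-0.55,"tz":0,"turn":0.2,"fingers":0}
    - {"tx":-1,"ty":-0.55,"tz":0,"turn":0.2,"fingers":0}
    - {"tx":-1,"ty":-0.55,"tz":0,"turn":0.2,"fingers":0}
    - {"tx":-1,"ty":-0.55,"tz":0,"turn":0.2,"fingers":0}
    - {"tx":-1,"ty":-0.55,"tz":0,"turn":0.2,"fingers":0}
    - {"tx":-1,"ty":-0.55,"tz":0,"turn":0.2,"fingers":0}

```text
time: 5.45
position: [0.4197, -0.2563, 0.2412]
tcp_rot: [[-0.715, 0.699, -0.002], [0.699, 0.715, 0.002], [0.002, -0.0, -1.0]]
force: [-0.2, 0.9, -0.3]
width: 0.0927
grasp_force: 0.0
```

Run:
```python
from h import *
go((.508,-.305,.235),45)
cv2.imwrite("pics/w2.png",optics.capture("wrist")[:,:,::-1])
i=optics.camera_info("wrist")
for p in((.508,-.305,.175),(.508,-.305,.075)):
  print(cv2.projectPoints(np.array([p]),np.array(i["rvec"],float),np.array(i["tvec"],float),np.array(i["camera_matrix"],float),np.array(i["distortion"],float))[0].ravel())
```

```text
{'tx': np.float64(-0.486), 'ty': np.float64(0.135), 'tz': np.float64(0.03), 'turn_deg_ccw_world': -0.63}
[357.4897 387.8795]
[347.4556 323.2027]
```

View pics/w2.png

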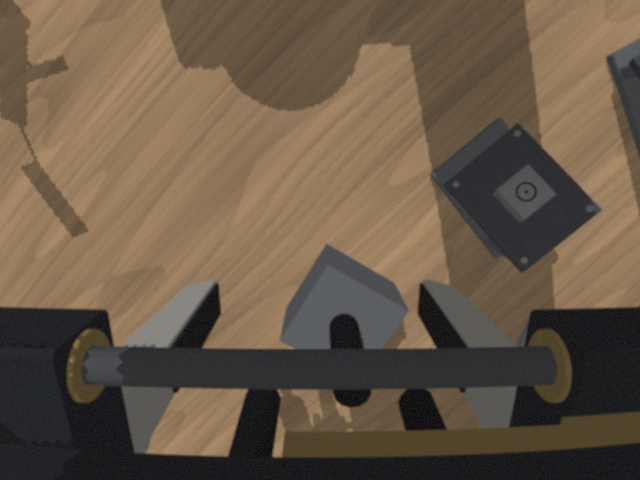

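The wrist picture shows the probe's handle top at about (353,388), against a predicted (357,388). It also confirms the neighbouring stand carries the square pad. I'll move over the probe and then go down.

carry_out:
  rows:
    - {"tx":-0.486,"ty":0.135,"tz":0,"turn":0,"fingers":0}
    - {"tx":-0.486,"ty":0.135,"tz":0,"turn":0,"fingers":0}
    - {"tx":-0.486,"ty":0.135,"tz":0,"turn":0,"fingers":0}
    - {"tx":-0.486,"ty":0.135,"tz":0,"turn":0,"fingers":0}
    - {"tx":-0.486,"ty":0.135,"tz":0.3,"turn":0,"fingers":0}
    - {"tx":-0.486,"ty":0.135,"tz":0.3,"turn":0,"fingers":0}
    - {"tx":-0.486,"ty":0.135,"tz":0.3,"turn":0,"fingers":0}

```text
time: 6.2
position: [0.5056, -0.3057, 0.1818]
tcp_rot: [[-0.713, 0.701, -0.003], [0.701, 0.713, 0.002], [0.003, -0.001, -1.0]]
force: [-0.6, -0.5, 0.6]
width: 0.0926
grasp_force: 0.0
```

Run:
```python
from h import *
s=r.sense();print(s["position"],s["force"])
go((.508,-.305,.116))
```

```text
[ 0.5056 -0.3057  0.1818] [-0.5641 -0.525   0.5651]
{'tx': np.float64(-0.007), 'ty': np.float64(0.011), 'tz': np.float64(0.329)}
```

carry_out:
  rows:
    - {"tx":-0.007,"ty":0.008,"tz":0.15,"turn":0,"fingers":0}
    - {"tx":-0.007,"ty":0.008,"tz":0.33,"turn":0,"fingers":0}
    - {"tx":-0.007,"ty":0.008,"tz":0.33,"turn":0,"fingers":0}
    - {"tx":-0.007,"ty":0.008,"tz":0.33,"turn":0,"fingers":255}
    - {"tx":-0.007,"ty":0.008,"tz":0.33,"turn":0,"fingers":255}
    - {"tx":-0.007,"ty":0.008,"tz":0.33,"turn":0,"fingers":255}
    - {"tx":-0.007,"ty":0.008,"tz":0.33,"turn":0,"fingers":255}
    - {"tx":-0.007,"ty":0.008,"tz":0.33,"turn":0,"fingers":255}
    - {"tx":-0.007,"ty":0.008,"tz":0.33,"turn":0,"fingers":255}
    - {"tx":-0.007,"ty":0.008,"tz":0.33,"turn":0,"fingers":255}

```text
time: 7.2
position: [0.509, -0.3069, 0.1165]
tcp_rot: [[-0.713, 0.701, 0.0], [0.701, 0.713, 0.0], [0.0, 0.0, -1.0]]
force: [-0.3, -0.6, -0.4]
width: 0.041
grasp_force: 0.0
```

carry_out:
  rows:
    - {"tx":0,"ty":0,"tz":0,"turn":0,"fingers":255}
    - {"tx":0,"ty":0,"tz":0,"turn":0,"fingers":255}
    - {"tx":0,"ty":0,"tz":0,"turn":0,"fingers":255}
    - {"tx":0,"ty":0,"tz":0,"turn":0,"fingers":255}

```text
time: 7.6
position: [0.5087, -0.3071, 0.1164]
tcp_rot: [[-0.713, 0.701, -0.001], [0.701, 0.713, -0.0], [0.0, -0.001, -1.0]]
force: [-1.9, -1.8, 0.4]
width: 0.0274
grasp_force: 30.0
```

carry_out:
  rows:
    - {"tx":0,"ty":0,"tz":-0.1,"turn":0,"fingers":255}
    - {"tx":0,"ty":0,"tz":-0.2,"turn":0,"fingers":255}
    - {"tx":0,"ty":0,"tz":-0.29,"turn":0,"fingers":255}
    - {"tx":0,"ty":0,"tz":-0.29,"turn":0,"fingers":255}
    - {"tx":0,"ty":0,"tz":-0.29,"turn":0,"fingers":255}

```text
time: 8.1
position: [0.5089, -0.3069, 0.1741]
tcp_rot: [[-0.713, 0.701, 0.0], [0.701, 0.713, -0.0], [-0.0, -0.0, -1.0]]
force: [-0.7, -1.4, 0.1]
width: 0.0279
grasp_force: 30.0
```

carry_out:
  rows:
    - {"tx":0.035,"ty":0,"tz":0,"turn":0,"fingers":255}
    - {"tx":0.072,"ty":0,"tz":0,"turn":0,"fingers":255}
    - {"tx":0.105,"ty":0,"tz":0.004,"turn":0,"fingers":255}
    - {"tx":0.138,"ty":0,"tz":0.009,"turn":0,"fingers":255}
    - {"tx":0.138,"ty":0,"tz":0.009,"turn":0,"fingers":255}

```text
time: 8.6
position: [0.4888, -0.2874, 0.1719]
tcp_rot: [[-0.713, 0.701, -0.0], [0.701, 0.713, -0.0], [0.0, -0.001, -1.0]]
force: [-0.5, -3.5, -0.3]
width: 0.0278
grasp_force: 30.0
```

carry_out:
  rows:
    - {"tx":0.03,"ty":0,"tz":0.006,"turn":0,"fingers":255}
    - {"tx":0.056,"ty":0,"tz":0.013,"turn":0,"fingers":255}
    - {"tx":0.09,"ty":0,"tz":0.024,"turn":0,"fingers":255}
    - {"tx":0.124,"ty":0,"tz":0.036,"turn":0,"fingers":255}
    - {"tx":0.124,"ty":0,"tz":0.036,"turn":0,"fingers":255}
    - {"tx":0.124,"ty":0,"tz":0.036,"turn":0,"fingers":255}

```text
time: 9.2
position: [0.4713, -0.2698, 0.1652]
tcp_rot: [[-0.713, 0.701, -0.001], [0.701, 0.713, 0.001], [0.001, 0.0, -1.0]]
force: [0.5, -0.7, -1.5]
width: 0.0275
grasp_force: 30.0
```

Run:
```python
from h import *
a=optics.capture("scene")[90:240,200:400,::-1];b=optics.capture("side")[60:210,300:500,::-1]
cv2.imwrite("pics/t1.png",cv2.resize(np.hstack([a,b]),(800,300),interpolation=cv2.INTER_CUBIC))
```

```text
(no output)
```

View pics/t1.png

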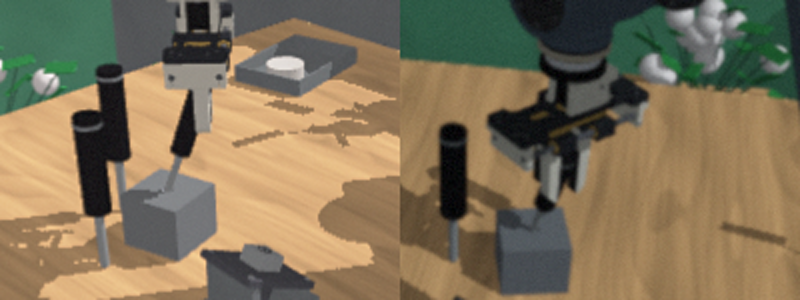

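The probe is tilted in the grip towards +tool x, with its tip in the hole's mouth. I'll lift it clear, turn it to the stand's yaw and travel to the round pad.

carry_out:
  rows:
    - {"tx":0,"ty":0,"tz":-0.1,"turn":0,"fingers":255}
    - {"tx":0,"ty":0,"tz":-0.25,"turn":0,"fingers":255}
    - {"tx":0,"ty":0,"tz":-0.4,"turn":0,"fingers":255}
    - {"tx":0,"ty":0,"tz":-0.4,"turn":-0.08,"fingers":255}
    - {"tx":0,"ty":0,"tz":-0.4,"turn":-0.16,"fingers":255}
    - {"tx":0,"ty":0,"tz":-0.4,"turn":-0.24,"fingers":255}
    - {"tx":0,"ty":0,"tz":-0.4,"turn":-0.31,"fingers":255}
    - {"tx":0,"ty":0,"tz":-0.4,"turn":-0.31,"fingers":255}

```text
time: 10.1
position: [0.4716, -0.2699, 0.2452]
tcp_rot: [[-0.959, 0.284, -0.0], [0.284, 0.959, 0.001], [0.001, 0.001, -1.0]]
force: [-0.3, 0.4, -0.6]
width: 0.0275
grasp_force: 30.0
```

Run:
```python
from h import *
go((.512,.117,.235),73.4)
```

```text
{'tx': np.float64(0.357), 'ty': np.float64(1.912), 'tz': np.float64(0.053), 'turn_deg_ccw_world': -0.07}
```

carry_out:
  rows:
    - {"tx":0.09,"ty":0.15,"tz":0,"turn":0,"fingers":255}
    - {"tx":0.18,"ty":0.32,"tz":0,"turn":0,"fingers":255}
    - {"tx":0.18,"ty":0.49,"tz":0,"turn":0,"fingers":255}
    - {"tx":0.18,"ty":0.66,"tz":0,"turn":0,"fingers":255}
    - {"tx":0.18,"ty":0.83,"tz":0,"turn":0,"fingers":255}
    - {"tx":0.18,"ty":0.96,"tz":0,"turn":0,"fingers":255}

```text
time: 10.7
position: [0.4923, -0.074, 0.2455]
tcp_rot: [[-0.957, 0.289, -0.0], [0.289, 0.957, 0.001], [0.0, 0.0, -1.0]]
force: [0.3, 0.7, -1.7]
width: 0.0274
grasp_force: 30.0
```

carry_out:
  rows:
    - {"tx":0.09,"ty":0.15,"tz":0,"turn":0,"fingers":255}
    - {"tx":0.18,"ty":0.32,"tz":0,"turn":0,"fingers":255}
    - {"tx":0.18,"ty":0.49,"tz":0,"turn":0,"fingers":255}
    - {"tx":0.18,"ty":0.66,"tz":0,"turn":0,"fingers":255}
    - {"tx":0.18,"ty":0.83,"tz":0,"turn":0,"fingers":255}
    - {"tx":0.18,"ty":0.95,"tz":0.05,"turn":0,"fingers":255}
    - {"tx":0.18,"ty":0.95,"tz":0.05,"turn":0,"fingers":255}
    - {"tx":0.18,"ty":0.95,"tz":0.05,"turn":0,"fingers":255}

```text
time: 11.5
position: [0.5116, 0.1166, 0.2351]
tcp_rot: [[-0.958, 0.287, -0.001], [0.287, 0.958, -0.0], [0.001, -0.0, -1.0]]
force: [-0.2, -0.2, -1.0]
width: 0.0273
grasp_force: 30.0
```

Run:
```python
from h import *
go((.512,.117,.186),73.4)
```

```text
{'tx': np.float64(-0.002), 'ty': np.float64(0.003), 'tz': np.float64(0.246), 'turn_deg_ccw_world': 0.09}
```

carry_out:
  rows:
    - {"tx":0,"ty":0.003,"tz":0.08,"turn":0,"fingers":255}
    - {"tx":0,"ty":0.003,"tz":0.16,"turn":0,"fingers":255}
    - {"tx":0,"ty":0.003,"tz":0.24,"turn":0,"fingers":255}
    - {"tx":0,"ty":0.003,"tz":0.24,"turn":0,"fingers":255}
    - {"tx":0,"ty":0.003,"tz":0.24,"turn":0,"fingers":255}

```text
time: 12.0
position: [0.5122, 0.1164, 0.1881]
tcp_rot: [[-0.958, 0.288, 0.0], [0.288, 0.958, 0.0], [-0.0, 0.0, -1.0]]
force: [0.4, -0.2, -0.8]
width: 0.0276
grasp_force: 30.0
```

Run:
```python
from h import *
a=optics.capture("scene")[190:310,320:440,::-1];b=optics.capture("side")[200:320,250:370,::-1]
cv2.imwrite("pics/t2.png",cv2.resize(np.hstack([a,b]),(800,400),interpolation=cv2.INTER_CUBIC))
G=r.sense()["position"]+np.array([0,0,.019]);n=np.array([-.405,.12,.906])
for c in("scene","side"):
  i=optics.camera_info(c);o=(320,190) if c=="scene" else (250,200)
  P=np.array([G-.1254*n,G-.06*n,[.569,.1005,.078]])
  q=cv2.projectPoints(P,np.array(i["rvec"],float),np.array(i["tvec"],float),np.array(i["camera_matrix"],float),np.array(i["distortion"],float))[0].reshape(-1,2)
  print(c,((q-o)*3.333+[0 if c=="scene" else 400,0]).round(0).tolist())
```

```text
scene [[231.0, 209.0], [276.0, 115.0], [222.0, 233.0]]
side [[612.0, 283.0], [651.0, 235.0], [604.0, 297.0]]
```

View pics/t2.png

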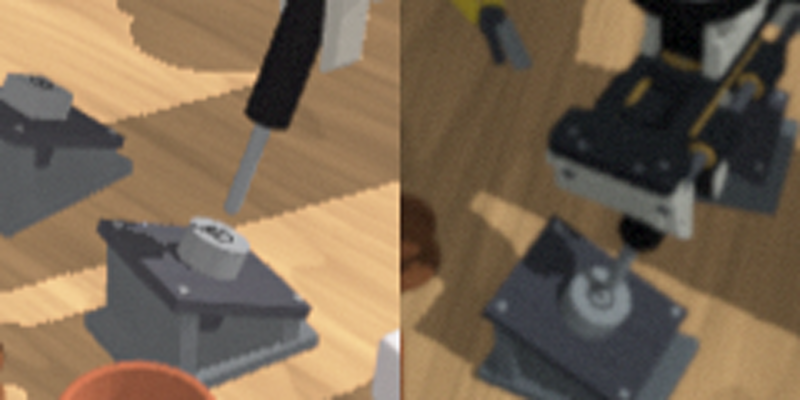

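Scene view: the tip is at about (232,212) in the crop and the spot at about (216,235). Side view: the tip is at about (612,285) and the spot at about (601,294). The probe's axis looks slightly less tilted than 25°, so I'll fit the angle.

Run:
```python
from h import *
S=lambda x,y:(320+x/3.333,190+y/3.333)
T=lambda x,y:(250+(x-400)/3.333,200+y/3.333)
print("spot",tri(S(216,235),T(601,294)),atz("scene",S(216,235),.078),atz("side",T(601,294),.078))
print("tip",tri(S(232,212),T(611,287)))
s=r.sense();G=s["position"]+np.array([0,0,.019]);tip=G-.1254*np.array([-.405,.12,.906]);print(tip)
R=np.array(s["tcp_rot"])
def ang(c,u):
  i=optics.camera_info(c)
  q=cv2.projectPoints(np.array([tip,tip+.1*u]),np.array(i["rvec"],float),np.array(i["tvec"],float),np.array(i["camera_matrix"],float),np.array(i["distortion"],float))[0].reshape(-1,2)
  d=q[1]-q[0];return np.degrees(np.arctan2(d[0],-d[1]))
for th in(15,18,21,25,28):
  u=np.sin(np.radians(th))*R[:,0]+np.array([0,0,np.cos(np.radians(th))]);print(th,ang("scene",u),ang("side",u))
print("obs",np.degrees(np.arctan2(71,190)),np.degrees(np.arctan2(35,84)),np.degrees(np.arctan2(28,48)))
```

```text
spot [0.5716 0.098  0.0769] [0.5728 0.099  0.078 ] [0.5714 0.0989 0.078 ]
tip [0.5637 0.1032 0.0925]
[0.5633 0.1017 0.0939]
15 17.698241278737658 21.714675262902674
18 20.16047916911144 26.977817860532696
21 22.54336586699511 32.3397621815188
25 25.6115494069723 39.533561605345014
28 27.841313204919548 44.87733533384399
obs 20.489922018110647 22.61986494804043 30.256437163529263
```

Run:
```python
from h import *
im=np.mean([optics.capture("scene").astype(float) for _ in range(3)],0).astype(np.uint8)
cv2.imwrite("pics/t3.png",cv2.resize(im[180:265,375:435,::-1],(423,600),interpolation=cv2.INTER_LINEAR))
np.save("im.npy",im)
g=im.mean(2)
for y in range(186,228,3): print(y,g[y,388:420].astype(int).tolist())
for y in range(229,256,3): print(y,g[y,382:406].astype(int).tolist())
```

```text
186 [124, 122, 124, 123, 123, 123, 121, 122, 122, 125, 127, 130, 129, 128, 128, 128, 137, 141, 137, 88, 29, 17, 21, 23, 23, 34, 40, 51, 74, 91, 113, 141]
189 [121, 118, 120, 120, 122, 124, 125, 125, 124, 123, 124, 122, 121, 121, 120, 123, 138, 134, 63, 21, 21, 22, 20, 22, 24, 25, 23, 22, 23, 56, 117, 140]
192 [122, 121, 123, 123, 124, 122, 121, 119, 117, 118, 120, 122, 124, 124, 126, 128, 132, 61, 22, 23, 21, 24, 24, 20, 19, 24, 24, 22, 26, 70, 139, 142]
195 [119, 118, 119, 119, 118, 120, 120, 119, 122, 123, 123, 122, 122, 121, 118, 107, 51, 20, 22, 21, 23, 24, 24, 24, 24, 25, 21, 25, 32, 81, 139, 141]
198 [116, 115, 114, 114, 116, 117, 119, 119, 118, 117, 117, 118, 119, 120, 106, 39, 19, 23, 24, 22, 23, 25, 24, 24, 24, 23, 22, 22, 52, 112, 141, 141]
201 [112, 113, 115, 116, 118, 118, 118, 116, 114, 115, 116, 117, 117, 86, 33, 20, 21, 24, 24, 24, 24, 22, 22, 22, 22, 23, 23, 24, 64, 134, 141, 140]
204 [121, 120, 118, 116, 114, 113, 113, 114, 117, 119, 119, 118, 85, 30, 20, 19, 22, 23, 21, 23, 23, 22, 23, 22, 22, 24, 23, 53, 114, 141, 140, 140]
207 [126, 126, 128, 127, 125, 124, 120, 1
[... 1423 characters left out ...]
 113, 109, 113, 117, 118, 119, 126, 118, 115, 113, 113, 114, 115, 116, 115]
241 [106, 105, 107, 108, 109, 110, 111, 113, 116, 111, 114, 118, 118, 122, 125, 113, 113, 115, 116, 118, 117, 117, 114, 113]
244 [116, 114, 111, 108, 107, 107, 108, 108, 111, 115, 118, 117, 124, 125, 119, 119, 119, 121, 119, 115, 112, 114, 114, 117]
247 [116, 117, 118, 118, 118, 117, 113, 111, 117, 118, 118, 125, 117, 113, 111, 111, 112, 118, 118, 118, 119, 121, 120, 119]
250 [117, 118, 118, 117, 117, 114, 112, 116, 118, 120, 127, 122, 112, 110, 110, 110, 112, 113, 114, 113, 112, 115, 115, 119]
253 [120, 119, 119, 120, 118, 113, 113, 116, 119, 127, 118, 118, 121, 121, 121, 121, 116, 112, 109, 110, 114, 114, 118, 140]
```

View pics/t3.png

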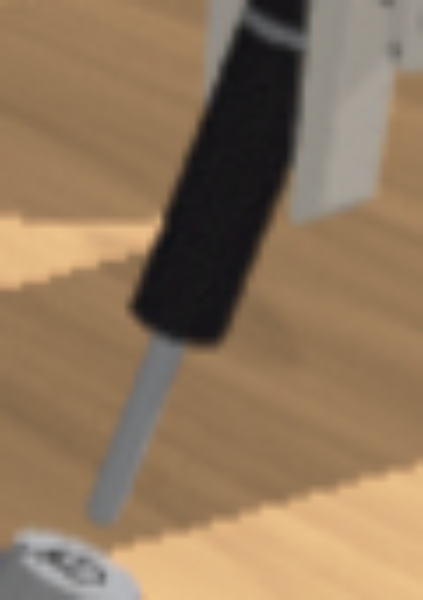

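The enlarged view gives a probe tilt of about 19–20°, roughly 5–6° off the pad normal and inside the 10° limit. The tip at (389.5,254) is lined up with the spot at (384.3,260.4) to within about 3 mm. I'll approach along the normal.

carry_out:
  rows:
    - {"tx":-0.018,"ty":-0.006,"tz":0.03,"turn":0,"fingers":255}
    - {"tx":-0.037,"ty":-0.011,"tz":0.063,"turn":0,"fingers":255}
    - {"tx":-0.037,"ty":-0.011,"tz":0.063,"turn":0,"fingers":255}
    - {"tx":-0.037,"ty":-0.011,"tz":0.063,"turn":0,"fingers":255}

```text
time: 12.65
position: [0.5185, 0.1127, 0.1745]
tcp_rot: [[-0.958, 0.286, -0.001], [0.286, 0.958, -0.0], [0.001, -0.0, -1.0]]
force: [-0.1, -0.3, -1.5]
width: 0.0271
grasp_force: 30.0
```

carry_out:
  rows:
    - {"tx":-0.006,"ty":0,"tz":0.014,"turn":0,"fingers":255}
    - {"tx":-0.006,"ty":0,"tz":0.014,"turn":0,"fingers":255}
    - {"tx":-0.006,"ty":0,"tz":0.014,"turn":0,"fingers":255}

```text
time: 12.95
position: [0.5197, 0.1125, 0.1721]
tcp_rot: [[-0.958, 0.286, 0.0], [0.286, 0.958, -0.0], [-0.0, -0.0, -1.0]]
force: [-0.8, 1.0, 0.7]
width: 0.0275
grasp_force: 30.0
```

carry_out:
  rows:
    - {"tx":-0.006,"ty":0,"tz":0.014,"turn":0,"fingers":255}
    - {"tx":-0.006,"ty":0,"tz":0.014,"turn":0,"fingers":255}
    - {"tx":-0.006,"ty":0,"tz":0.014,"turn":0,"fingers":255}

```text
time: 13.25
position: [0.5208, 0.1122, 0.1693]
tcp_rot: [[-0.958, 0.286, 0.0], [0.286, 0.958, 0.0], [-0.0, 0.0, -1.0]]
force: [-0.9, 0.4, 2.5]
width: 0.027
grasp_force: 30.0
```

carry_out:
  rows:
    - {"tx":-0.003,"ty":0,"tz":0.006,"turn":0,"fingers":255}
    - {"tx":-0.003,"ty":0,"tz":0.006,"turn":0,"fingers":255}
    - {"tx":-0.003,"ty":0,"tz":0.006,"turn":0,"fingers":255}
    - {"tx":-0.003,"ty":0,"tz":0.006,"turn":0,"fingers":255}
    - {"tx":-0.003,"ty":0,"tz":0.006,"turn":0,"fingers":255}

```text
time: 13.75
position: [0.5214, 0.112, 0.1681]
tcp_rot: [[-0.958, 0.286, 0.0], [0.286, 0.958, 0.0], [-0.0, 0.0, -1.0]]
force: [-1.1, 0.9, 2.3]
width: 0.0274
grasp_force: 30.0
```

Run:
```python
from h import *
F=[];A=[];B=[]
for _ in range(6):
  A.append(optics.capture("scene").astype(float));F.append(r.sense()["force"])
  B.append(optics.capture("side").astype(float));F.append(r.sense()["force"])
print(np.mean(F,0),np.std(F,0),r.sense()["position"])
a=np.mean(A,0).astype(np.uint8)[205:295,340:430,::-1];b=np.mean(B,0).astype(np.uint8)[240:330,265:355,::-1]
cv2.imwrite("pics/t4.png",cv2.resize(np.hstack([a,b]),(800,400),interpolation=cv2.INTER_CUBIC))
```

```text
[-1.1355  0.2218  2.8295] [0.5643 0.6417 0.3709] [0.5214 0.112  0.168 ]
```

View pics/t4.png

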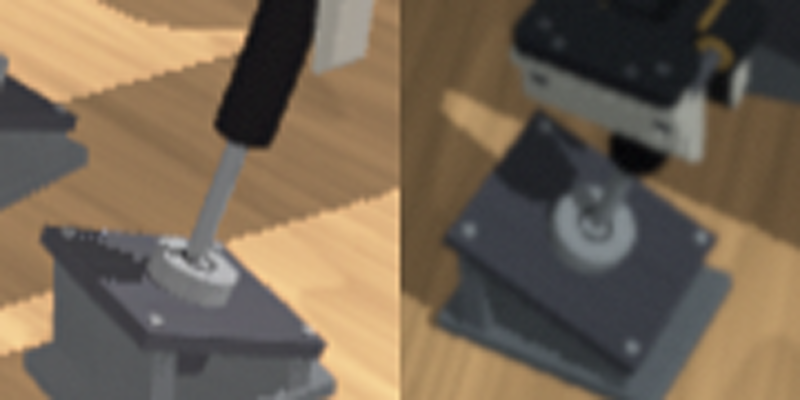

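Both views show the tip on the round pad close to the ring's centre, with the pad visibly pushed in. Crop coordinates are: scene tip (200,254) against face centre (195,259), and side tip (596,219) against face centre (595,227). I'll convert those offsets to mm.

Run:
```python
from h import *
n=np.array([-.405,.12,.906]);n/=np.linalg.norm(n);c0=np.array([.5715,.0985,.0775])-.008*n
ex=np.array([-.959,.285,0]);ey=np.cross(n,ex);ey/=np.linalg.norm(ey);ex=np.cross(ey,n)
def hit(c,p):
  o,d=ray(c,p);P=o+d*((c0-o)@n)/(d@n);return np.array([(P-c0)@ex,(P-c0)@ey])*1000
S=lambda x,y:(340+x/4.444,205+y/4.444)
T=lambda x,y:(265+(x-400)/4.444,240+y/4.444)
for c,f,ps in(("scene",S,((200,254),(195,259),(150,258),(240,266))),("side",T,((596,219),(595,227),(553,225),(636,225),(596,190),(596,263)))):
  for p in ps: print(c,p,hit(c,f(*p)))
```

```text
scene (200, 254) [9.3494 7.0791]
scene (195, 259) [2.4551 1.7829]
scene (150, 258) [-26.9881  -1.5288]
scene (240, 266) [28.7465 -0.6008]
side (596, 219) [-0.4291  1.3184]
side (595, 227) [ 1.3669 -2.6579]
side (553, 225) [-15.3686 -15.7729]
side (636, 225) [16.8679 12.1346]
side (596, 190) [-8.4181 14.6317]
side (596, 263) [ 11.4843 -18.5353]
```

The offset is about 4 mm towards -y, within tolerance but worth reducing. I'll lift off along the normal, shift +3 mm in tool y and press again.

carry_out:
  rows:
    - {"tx":0.012,"ty":0,"tz":-0.027,"turn":0,"fingers":255}
    - {"tx":0.025,"ty":0,"tz":-0.054,"turn":0,"fingers":255}
    - {"tx":0.025,"ty":0.008,"tz":-0.054,"turn":0,"fingers":255}
    - {"tx":0.025,"ty":0.015,"tz":-0.054,"turn":0,"fingers":255}
    - {"tx":0.025,"ty":0.015,"tz":-0.054,"turn":0,"fingers":255}
    - {"tx":0.018,"ty":0.015,"tz":-0.036,"turn":0,"fingers":255}
    - {"tx":0.012,"ty":0.015,"tz":-0.024,"turn":0,"fingers":255}
    - {"tx":0.006,"ty":0.015,"tz":-0.012,"turn":0,"fingers":255}
    - {"tx":0,"ty":0.015,"tz":0,"turn":0,"fingers":255}
    - {"tx":0,"ty":0.015,"tz":0,"turn":0,"fingers":255}

```text
time: 15.35
position: [0.5223, 0.1148, 0.1678]
tcp_rot: [[-0.958, 0.286, -0.0], [0.286, 0.958, 0.0], [0.0, 0.0, -1.0]]
force: [-2.3, 1.2, 2.4]
width: 0.0273
grasp_force: 30.0
```

carry_out:
  rows:
    - {"tx":0,"ty":0,"tz":0,"turn":0,"fingers":255}
    - {"tx":0,"ty":0,"tz":0,"turn":0,"fingers":255}
    - {"tx":0,"ty":0,"tz":0,"turn":0,"fingers":255}
    - {"tx":0,"ty":0,"tz":0,"turn":0,"fingers":255}
    - {"tx":0,"ty":0,"tz":0,"turn":0,"fingers":255}

```text
time: 15.85
position: [0.5223, 0.1149, 0.1681]
tcp_rot: [[-0.958, 0.286, 0.0], [0.286, 0.958, 0.0], [-0.0, 0.0, -1.0]]
force: [-1.5, 0.6, 3.4]
width: 0.0275
grasp_force: 30.0
```

Run:
```python
from h import *
F=[]
for _ in range(6):
  a=optics.capture("scene");F.append(r.sense()["force"])
print(np.mean(F,0),r.sense()["position"],r.sense()["grasp_force"])
g=a.mean(2)
# left/right handle edges -> image tilt
P=[]
for y in range(212,236):
  c=np.where(g[y,375:425]<60)[0]
  if 8<len(c)<22: P.append((y,c[0]+375,c[-1]+375))
P=np.array(P);print(len(P),[np.degrees(np.arctan(-np.polyfit(P[:,0],P[:,k],1)[0])) for k in(1,2)])
```

```text
[-1.2725  0.8054  2.514 ] [0.5222 0.1149 0.168 ] 29.990343153476715
24 [np.float64(20.763242605439252), np.float64(20.850314278862953)]
```

```bash
python3 -c "
from plant import workorder
print(workorder.finish_job())"
```

```text
the job is handed in; nothing more can be done
None
```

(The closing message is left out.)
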